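# Fetch the wheel dresser out of its latched case

### The job

The grinder's wheel dresser is in the shut black tool case: flip the case's toggle latch open, then lift the lid right up until it stands upright or leans back. Take the dresser out, set it down gently so that it lies flat and wholly inside the shallow steel tray, and let go of it; leave the other tools on the bench where they are.

Things in the scene. Friction and masses are not known exactly. Their poses are not given: they have to be found in the camera images.
- case: Fixed black plastic tool case, 150 mm (its x) by 210 mm (its y), base 55 mm high with 6 mm walls, 105 mm high when shut, handle on top. Origin: centre of its underside; z up; -x side: front with the latch; +x side: hinge. Its flat inner floor is 26 mm above the bench; the dresser lies on it, hidden while the lid is shut.
- lid (a joint): Angle of the lid, rad: 0 shut, 1.57 upright, 1.85 leaning back at its stop. It is 50 mm deep, 0.35 kg, and turns about the case's y axis at lid_hinge, its front edge rising and going back. A stiff hinge holds it at any angle; lifting takes about 6 N at the handle. While the latch is shut its wire loop holds a catch on the base and the lid cannot rise.
- latch (a joint): Angle of the toggle latch lever, rad: 0 shut, 1.3 fully open. Its axis lies along the case's y, on the lid's front. Shut, it stands up, leaning 0.35 rad outward from vertical; opening swings its free end outward (case -x), then down to about level. Sprung: it returns shut below 0.45 rad (dead centre), flies fully open beyond; starting takes about 5 N at latch_grip.
- latch_pivot (a point): Axis of the latch lever, in the middle of its width: case frame (-83, 0, 72) mm when the lid is shut; moves with the lid.
- latch_grip (a point): Point on the latch lever 45 mm from its pivot, where to take it. The lever is a steel plate 24 mm wide (along the case's y) and 4 mm thick, ending 5 mm further out in a 10 mm thick roll. Shut, the point is 114 mm above the bench and 23 mm in front of the case's front face.
- lid_hinge (a point): Middle of the lid's hinge axis: case frame (75, 0, 55) mm; the axis runs along the case's y.
- lid_handle (a point): Middle of the carrying handle on the lid: a round steel bar 10 mm thick and 90 mm long, along the case's y, its axis 30 mm above the lid's top on two end posts. Lid shut: case frame (-50, 0, 135) mm; moves with the lid.
- dresser: Wheel dresser, a loose steel tool 105 mm long (its x) and 16 mm thick, about 0.2 kg: handle 14 mm wide from x = -52 to +22 mm, head 34 mm wide from x = +22 to +52 mm. Origin: underside, at mid-length; z up as it lies. It lies in the case roughly along the case's x, head towards the hinge.
- dresser_mid (a point): Middle of the dresser: mid-length, 8 mm above its underside.
- dresser_head (a point): Middle of the end face of the dresser's wide head, 52.5 mm from mid-length.
- dresser_tail (a point): Middle of the end face of the dresser's handle, 52.5 mm from mid-length.
- tray: Fixed shallow open steel tray, 170 mm (its x) by 120 mm (its y), 18 mm high, walls and floor 4 mm thick. Origin: centre of its underside, z up.
- can: Bystander: red spray can, 60 mm in diameter and 180 mm tall, standing; origin at its underside.
- spanner: Bystander: steel spanner 170 mm long, lying on the bench.
- driver: Bystander: screwdriver 190 mm long, lying on the bench.
- wheel: Bystander: spare grey grinding wheel, 120 mm in diameter, 20 mm thick, lying flat; origin at the centre of its underside.
- socket: Bystander: steel socket, 24 mm in diameter and 38 mm tall, standing in front of the case to one side of the latch; origin at its underside.
- nut: Bystander: steel nut, 30 mm in diameter, 13 mm high, lying in front of the tray.
- hammer: Bystander: hammer 260 mm long, lying on the bench at the robot's right.
Mind the look-alikes: they are no part of the job. What is shaped like the tray but blue or purple is not meant.

How it is judged (in metres and radians):
On the way, in this order (a step that is already met when the one before it is completed fails the run):
1. the latch is flipped fully over while the lid is still down (value of joint latch above 1 rad and value of joint lid below 0.1 rad), for 0.1 s.
2. the lid is lifted past 1.35 rad (value of joint lid above 1.35 rad), for 0.2 s.
At the end, for the whole second after the job is handed in: The latch is past 1.0 rad, the lid stands past 1.35 rad, and the dresser lies at rest and released in the tray: both its ends within 83 mm (x) and 58 mm (y) of the tray's centre and less than 25 mm above its underside (value of joint latch above 1 rad and value of joint lid above 1.35 rad and x of dresser_head in the frame of tray between -0.083 and 0.083 m and y of dresser_head in the frame of tray between -0.058 and 0.058 m and x of dresser_tail in the frame of tray between -0.083 and 0.083 m and y of dresser_tail in the frame of tray between -0.058 and 0.058 m and z of each of dresser_head, dresser_tail in the frame of tray below 0.025 m and linear speed of dresser below 0.02 m/s and contact force between the fingers and dresser below 0.1 N); the robot touches nothing.
It fails at once if a bystander (can, spanner, driver, wheel, socket, nut or hammer) is moved by more than 60 mm (distance of any of can, spanner, driver, wheel, socket, nut, hammer from where it was at the start of the episode above 0.06 m).
It fails at once if the can is knocked over (angle between can's own z axis and vertical above 0.5 rad).
It fails at once if the dresser is dropped or thrown into the tray (faster than 0.6 m/s within 60 mm above it) (linear speed of dresser above 0.6 m/s and horizontal distance between dresser_mid and tray below 0.1 m and z of dresser_mid in the frame of tray below 0.06 m).
It also fails if it takes over 72 s, if anything falls off the work surface, if the arm or the gripper's body presses on something with over 40 N, if the wrist force passes 120 N, or if a joint passes its speed limit or range.

### The arm

A 6-joint arm with a two-finger parallel gripper is mounted at the origin on the work surface. World frame = base frame: x ahead of the robot, y to its left, z up, the work surface at z = 0. Lengths are in mm, angles in rad, forces in N, time in s.
With the tool pointing down it reaches from about 275 to 750 mm from the base axis. Payload 10.2 kg.
Tool frame: the origin (TCP) lies between the finger pads; the fingertips stand 17 mm ahead of it and the grasp point (between the pads) lies 2 mm behind it (tips_ahead is the distance from the TCP to the fingertips, in mm); z points along the fingers, y is the line along which they close (so a half turn about z gives the same grasp; the last joint's range is limited). The gripper opens to 85 mm and grips with 20 to 120 N. Pads are 22 mm wide; open, the fingers measure 114 mm over their backs; the gripper's body (76 mm by 85 mm) begins 54 mm behind the grasp point. The pads swing forward as they close: fully open they stand 13 mm farther back than shut.
Start: joints at [-1.452, 0.313, 1.498, -0, 1.331, -0.223], TCP at [175.959, -494.641, 248.294] pointing down, gripper open.
Joint ranges: [-2.94, 2.94], [-0.97, 2.17], [0.19, 2.56], [-1.23, 4.37], [0.02, 3.11], [-2.88, 2.88]. Speed limits (rad/s): [2.39, 2.39, 3.01, 3.14, 3.14, 3.14].

### API

Orientations are given as a unit quaternion [w, x, y, z].
In Python, from rig import sense, capture, finish_job, boxes_of, tips_ahead gives the robot as it stands.
- The arm moves only by the tool drive_tool, never from a script. Its argument "commands" is text: rows parted by semicolons, each of 7 numbers parted by spaces: the shift along the world's x, y, z in units of 0.1 m (1.0 is 0.1 m), then the turn, a rotation vector about the world's x, y, z in units of pi/4 rad (1.0 is pi/4 rad), then the opening in per cent of the stroke, from 0 (shut) to 100 (fully open). A call has 1 to 20 rows; each row shifts and turns the commanded pose from where the row before left it; what a row does not reach is not made up. A row lasts 1/12 s, in which the tool goes at most 41.7 mm and 7.16 degrees, less where a joint would pass 70% of its speed; a pose out of reach is approached as far as the arm can. A call with a number of a shift or a turn outside -1 to 1 is refused whole. A call with a gripper value outside its range is refused whole. The fingers move at their own pace and stop on an object; "force" is the grip in N (left out, the last holds). Time passes only in rows, so rows that do not move let the fingers close. It gives the time, the measured TCP pose, the force, the opening and the grip force at its end, in the units of the state.
- sense(): the state, without advancing time (a new reading comes with each control period).
- capture(name): name is "side" or "top"; returns a dict with "pixels" (480x640x3 uint8, blue, green, red), "fov_y" (degrees; the focal length in pixels is half the picture's height over the tangent of half this angle, whatever the lens; pixels are square), "cx", "cy" (the principal point, pixels), "position" and "attitude" of the camera in the world. Camera axes: x right, y down, z forward; pixel columns grow to the right and rows downward; lengths in mm; the calibration is good to about 2 mm. A picture is of the moment at which its call begins. There is no depth.
- finish_job(): hands the job in; it is judged then, once.
Trained networks look in a picture, given as the dict that the camera call returned (one of the last four; its "shot" number tells which), for a name from the list of things; names that differ only in an ending like _2 or _b are one class to them, and where a whole thing is asked for, a point or a joint stands for the part that bears it (a point fixed in the world has none). Each returns a list of dicts, best first, with "confidence" (0 to 1); they miss things now and then, are a little off and sometimes report something else, mostly with a low value. They report only what shows in the picture. A call takes as long as a camera call. They do not tell look-alikes from the thing itself.
- boxes_of(picture, name): "position" ([column, row] in pixels, amid what is visible of it).
The state is a dict: "time_s": time; "joints": joint angles; "dq": joint speeds; "tau": joint torques, N m; "eef_pos": TCP position; "ee_rot": TCP orientation; "force": force on the tool from outside, world axes, zero at the start; "wrist_torque": the same for the moment, N m; "grip_width": opening from 0.0 (shut) to 1.0 (fully open); "grip_force": force on a finger pad.
Only numpy, scipy, OpenCV 4.12 (cv2) and the standard library are available. Lean on these libraries where they do the work, as an engineer would, in place of code of your own. Each camera call takes 0.05 s, during which the arm holds its last target. There are 200 camera calls.

## Working session

There is one attempt and no reset: what is moved stays moved. The work goes in short steps, Python scripts to look and compute and a tool call to move; the robot and the scene stay as the last step left them, time stands still between calls to the robot, and variables do not carry over. Pictures are saved under pics/ and viewed, at most 10 in all, crops included, and the job is handed in when it is done.

Besides the shell and the picture viewer there is one more tool, called after "Request:" as name(argument=value, ...) on one line, values as JSON. drive_tool: Moves the arm, as the interface text tells. Shifts and turns lie within -1 to 1; 1 stands for 0.1 m of shift or pi/4 rad of turn. Its arguments: {"type":"object","properties":{"commands":{"type":"string"},"force":{"type":"number"}},"required":["commands"]}

```bash
mkdir -p pics
cat > h.py <<'E'
import numpy as np, cv2
from scipy.spatial.transform import Rotation as R
from rig import sense, capture, finish_job, boxes_of
def cam(p):
    f=p["pixels"].shape[0]/2/np.tan(np.radians(p["fov_y"])/2)
    q=np.array(p["attitude"]); 
    M=R.from_quat(q[[1,2,3,0]]).as_matrix() if q.size==4 else q.reshape(3,3)
    return f,M,np.array(p["position"],float)
def onz(p,uv,z):
    f,M,c=cam(p); d=M@np.array([(uv[0]-p["cx"])/f,(uv[1]-p["cy"])/f,1])
    return c+d*(z-c[2])/d[2]
def proj(p,X):
    f,M,c=cam(p); v=M.T@(np.array(X,float)-c); return np.array([p["cx"]+f*v[0]/v[2],p["cy"]+f*v[1]/v[2]])
def tri(ps,uvs):
    A=np.zeros((3,3));b=np.zeros(3)
    for p,uv in zip(ps,uvs):
        f,M,c=cam(p); d=M@np.array([(uv[0]-p["cx"])/f,(uv[1]-p["cy"])/f,1]); d/=np.linalg.norm(d)
        P=np.eye(3)-np.outer(d,d);A+=P;b+=P@c
    return np.linalg.solve(A,b)
E
python3 - <<'E'
from h import *
s=sense();print(s)
for n in("top","side"):
    p=capture(n);cv2.imwrite(f"pics/{n}0.png",p["pixels"]);print({k:v for k,v in p.items() if k!="pixels"})
    for o in "case lid latch latch_pivot latch_grip lid_hinge lid_handle tray can spanner driver wheel socket nut hammer".split():
        print(n,o,[(np.round(b["position"]).tolist(),round(b["confidence"],2)) for b in boxes_of(p,o)][:3])
E
```

```text
{'time_s': 0.0, 'joints': array([-1.45237310e+00,  3.13458491e-01,  1.49845864e+00,  1.28638948e-06,
        1.33100192e+00, -2.23419298e-01]), 'dq': array([-0.0001424 ,  0.00118381, -0.00145084, -0.00062147,  0.00129853,
        0.00122233]), 'tau': array([ 5.64650713e-05, -4.12265539e+01, -2.59741294e+01, -1.96023780e-04,
        4.14313894e-03, -1.85411733e-05]), 'eef_pos': array([ 175.94217606, -494.38237537,  247.72260473]), 'ee_rot': array([-6.62253620e-04,  9.85428297e-01,  1.70090069e-01,  3.54245413e-05]), 'force': array([-0.34618192,  0.390795  , -0.03450969]), 'wrist_torque': array([ 0.02757714,  0.01175995, -0.02790928]), 'grip_force': 0.0, 'grip_width': 1.000715751511368}
{'fov_y': 51.7420701777752, 'cx': 322.3997442935017, 'cy': 238.13768373840924, 'position': array([ 378.33555777,  -46.50217817, 1089.29226402]), 'attitude': array([-0.05479684,  0.71163471, -0.6983844 ,  0.05322193]), 'shot': 1}
top case [([382.0, 244.0], 0.57)]
top lid [([385.0, 245.0], 0.72), ([385.0, 246.0], 0.67)]
top latch [([374.0, 288.0], 0.49), ([385.0, 245.0], 0.17)]
top latch_pivot [([371.0, 2
[... 783 characters left out ...]

side case [([338.0, 234.0], 0.68)]
side lid [([339.0, 228.0], 0.94), ([398.0, 236.0], 0.54), ([299.0, 165.0], 0.5)]
side latch [([375.0, 224.0], 0.56), ([337.0, 222.0], 0.51)]
side latch_pivot [([339.0, 228.0], 0.45)]
side latch_grip [([378.0, 226.0], 0.47)]
side lid_hinge [([338.0, 225.0], 0.96)]
side lid_handle [([337.0, 224.0], 0.76)]
side tray [([194.0, 342.0], 0.94), ([296.0, 346.0], 0.77), ([319.0, 442.0], 0.65)]
side can [([299.0, 168.0], 0.59)]
side spanner [([420.0, 224.0], 0.55)]
side driver [([239.0, 266.0], 0.59)]
side wheel [([394.0, 291.0], 0.61)]
side socket [([398.0, 235.0], 0.53)]
side nut [([360.0, 365.0], 0.46)]
side hammer [([372.0, 189.0], 0.78), ([295.0, 349.0], 0.45)]
```

View pics/top0.png

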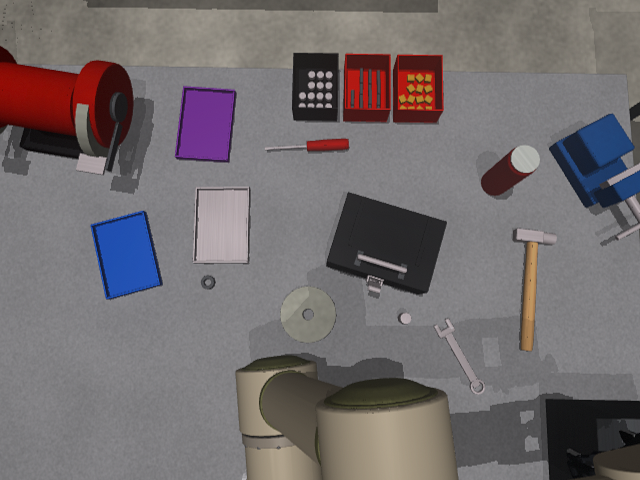

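Run:
```python
import cv2
a=cv2.imread("pics/top0.png")[170:330,300:460];b=cv2.imread("pics/side0.png")[150:310,270:430]
z=lambda i:cv2.resize(i,None,fx=2.5,fy=2.5,interpolation=cv2.INTER_CUBIC)
cv2.imwrite("pics/crop1.png",cv2.hconcat([z(a),z(b)]))
```

```text
(no output)
```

View pics/crop1.png

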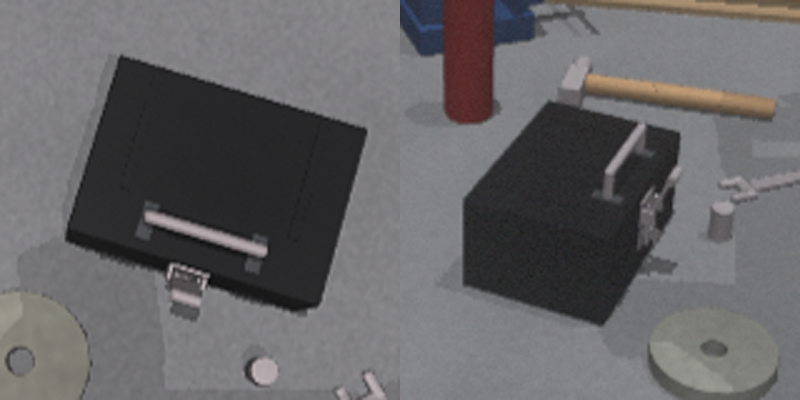

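The top view shows the case at (385,245), with its latch at (374,287) and its handle from (359,256) to (406,270). Three things have the tray's shape: silver at (222,226), purple at (206,123) and blue at (127,254). I choose the silver one, because the task wants the steel tray. The crop confirms that the latch faces the robot, with the socket to its right.

```bash
cat > fit.py <<'E'
from h import *
from scipy.optimize import least_squares
T=capture("top");S=capture("side")
obs=[(T,(348,192.4),(75,105,105)),(T,(446.4,221.6),(75,-105,105)),(T,(358.8,256),(-50,45,137)),(T,(406.2,269.6),(-50,-45,137)),
(S,(353.2,222),(-50,45,137)),(S,(367.2,201),(-50,-45,137)),(S,(296,229),(75,105,105)),(S,(329.2,190),(75,-105,105)),(S,(382,203),(-75,-105,105))]
def w(q,X): c,s=np.cos(q[2]),np.sin(q[2]); return np.array([q[0]+c*X[0]-s*X[1],q[1]+s*X[0]+c*X[1],X[2]])
res=lambda q:np.concatenate([proj(p,w(q,X))-uv for p,uv,X in obs])
r=least_squares(res,[450,-150,-.2],x_scale=[100,100,1],loss="soft_l1");q=r.x
print("case",q.round(3),res(q).reshape(-1,2).round(1).tolist())
for n,X in dict(pivot=(-83,0,72),grip=(-98.4,0,114.3),handle=(-50,0,135),hinge=(75,0,55)).items(): print(n,w(q,X).round(1),proj(T,w(q,X)).round(),proj(S,w(q,X)).round())
# tray: silver blob
for uv in [(194,188),(249.5,187.5),(249,263.5),(194,262)]: print("tray c",onz(T,uv,18).round(1))
for n,uv,z in[("socket",(405,318),38),("nut",(208,282),13),("can",(525,160),180),("wheel",(308,314),20)]:print(n,onz(T,uv,z).round(1))
E
python3 fit.py
```

```text
case [ 5.24909e+02 -1.71676e+02 -2.82000e-01] [[-0.8, -0.4], [0.2, 0.4], [0.2, 1.0], [-2.4, 1.2], [0.1, -4.2], [-1.0, -0.9], [-1.6, -0.1], [-0.3, -0.8], [0.1, -0.9]]
pivot [ 445.2 -148.6   72. ] [373. 282.] [371. 234.]
grip [ 430.4 -144.3  114.3] [373. 289.] [378. 221.]
handle [ 476.9 -157.8  135. ] [381. 264.] [360. 209.]
hinge [ 596.9 -192.6   55. ] [393. 212.] [312. 224.]
tray c [650.9 245.3  18. ]
tray c [654.4 121.8  18. ]
tray c [484.7 115.9  18. ]
tray c [485.7 235.6  18. ]
socket [ 374.2 -219.    38. ]
nut [443.2 204.   13. ]
can [ 676.2 -426.1  180. ]
wheel [378.6 -14.9  20. ]
```

Request:
drive_tool(commands="0.1985 0.2452 -0.035 0 0 -0.0568 0; 0.1985 0.2452 -0.035 0 0 -0.0568 0; 0.1985 0.2452 -0.035 0 0 -0.0568 0; 0.1985 0.2452 -0.035 0 0 -0.0568 0; 0.1985 0.2452 -0.035 0 0 -0.0568 0; 0.1985 0.2452 -0.035 0 0 -0.0568 0; 0.1985 0.2452 -0.035 0 0 -0.0568 0; 0.1985 0.2452 -0.035 0 0 -0.0568 0; 0.1985 0.2452 -0.035 0 0 -0.0568 0; 0.1985 0.2452 -0.035 0 0 -0.0568 0; 0.1985 0.2452 -0.035 0 0 -0.0568 0; 0.1985 0.2452 -0.035 0 0 -0.0568 0; 0.1985 0.2452 -0.035 0 0 -0.0568 0; 0.1985 0.2452 -0.035 0 0 -0.0568 0; 0 0 0 0 0 0 0; 0 0 0 0 0 0 0", force=40)

```text
time_s: 3.03
eef_pos: [454.3, -150.4, 199.1]
ee_rot: [-0.0, 0.99, -0.139, -0.0]
force: [-0.1, 0.1, 0.1]
grip_width: 0.003
grip_force: 0.0
```

Run:
```python
from h import *
from rig import tips_ahead
print(tips_ahead() if callable(tips_ahead) else tips_ahead)
s=sense();print(s["eef_pos"],R.from_quat(np.array(s["ee_rot"])[[1,2,3,0]]).as_matrix().round(3).tolist(),s["grip_width"],s["joints"])
a,b=capture("top")["pixels"][170:330,300:460],capture("side")["pixels"][120:280,300:460]
z=lambda i:cv2.resize(i,None,fx=2.5,fy=2.5,interpolation=cv2.INTER_CUBIC)
cv2.imwrite("pics/c2.png",cv2.hconcat([z(a),z(b)]))
```

```text
17.0
[ 454.27382221 -150.35774209  199.07843169] [[0.961, -0.276, -0.0], [-0.276, -0.961, 0.0], [-0.0, 0.0, -1.0]] 0.003464055803483187 [-5.65075944e-01  2.58097283e-01  1.70578449e+00 -1.35328813e-04
  1.17813296e+00  1.28547758e+00]
```

View pics/c2.png

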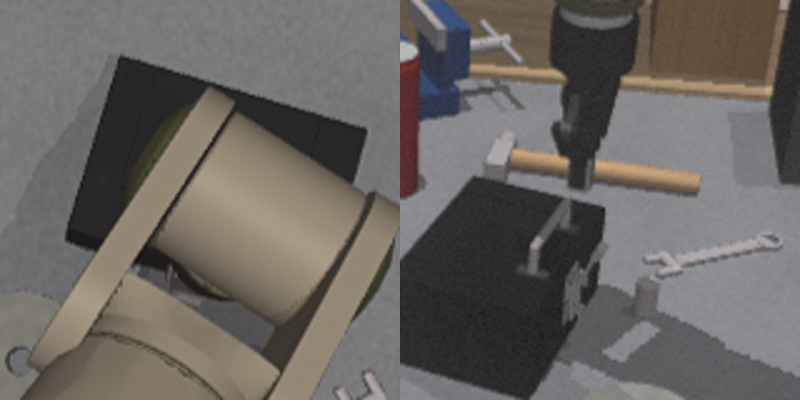

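The fingers are shut and stand above the gap between the handle and the lever, with the fingertip at about (372,195) in the side view. I'll lower them into the gap.

Request:
drive_tool(commands="0 0 -0.2 0 0 0 0; 0 0 -0.2 0 0 0 0; 0 0 -0.15 0 0 0 0; 0 0 -0.15 0 0 0 0; 0 0 0 0 0 0 0; 0 0 0 0 0 0 0")

```text
time_s: 3.63
eef_pos: [453.4, -152.2, 129.5]
ee_rot: [-0.0, 0.99, -0.142, -0.0]
force: [0.3, -0.1, 0.6]
grip_width: 0.001
grip_force: 0.0
```

Run:
```python
from h import *
b=capture("side")["pixels"][140:260,310:430]
cv2.imwrite("pics/c3.png",cv2.resize(b,None,fx=4,fy=4,interpolation=cv2.INTER_CUBIC))
```

```text
(no output)
```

View pics/c3.png

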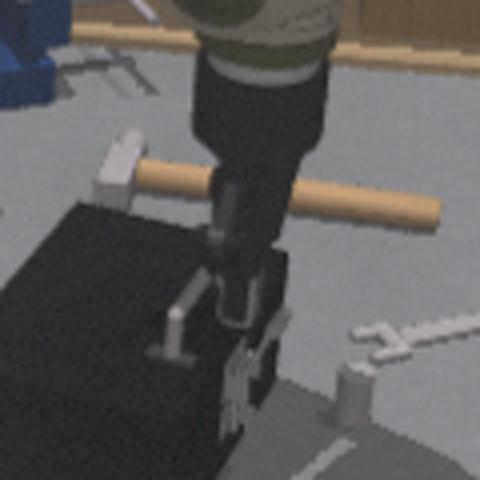

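Request:
drive_tool(commands="-0.072 0.021 0 0 0 0 0; -0.072 0.021 0 0 0 0 0; -0.048 0.014 -0.05 0 0 0 0; -0.048 0.014 -0.05 0 0 0 0; -0.058 0.017 -0.07 0 0 0 0; -0.048 0.014 -0.06 0 0 0 0; -0.038 0.011 -0.04 0 0 0 0; 0 0 0 0 0 0 0; 0 0 0 0 0 0 0")

```text
time_s: 4.43
eef_pos: [415.2, -140.0, 102.2]
ee_rot: [-0.0, 0.99, -0.141, -0.0]
force: [-0.4, -1.2, -0.5]
grip_width: -0.001
grip_force: 0.0
```

Run:
```python
from h import *
b=capture("side")["pixels"][140:260,310:430]
cv2.imwrite("pics/c4.png",cv2.resize(b,None,fx=4,fy=4,interpolation=cv2.INTER_CUBIC))
```

```text
(no output)
```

View pics/c4.png

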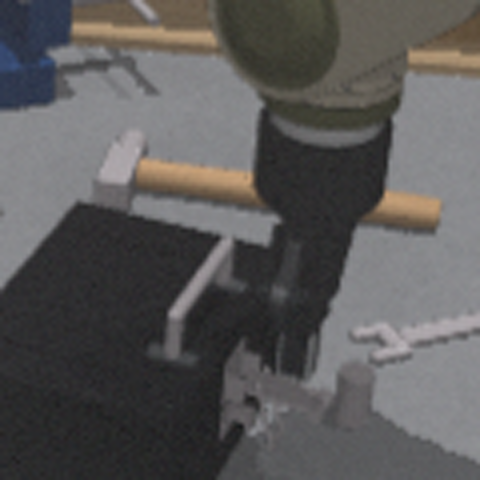

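The lever now lies about level at crop (300,395), so the latch is open. Next is the handle.

Request:
drive_tool(commands="0 0 0.33 0 0 0 0; 0 0 0.33 0 0 0.143 20; 0 0 0.33 0 0 0.143 60; 0.052 -0.015 0 0 0 0.143 60; 0.052 -0.015 0 0 0 0.143 60; 0.052 -0.015 0 0 0 0.143 60; 0.052 -0.015 0 0 0 0.143 60; 0.052 -0.015 0 0 0 0.143 60; 0.052 -0.015 0 0 0 0.143 60; 0.052 -0.015 0 0 0 0.143 60; 0.052 -0.015 0 0 0 0.143 60; 0.052 -0.015 0 0 0 0.143 60; 0.052 -0.015 0 0 0 0.143 60; 0.052 -0.015 0 0 0 0.143 60; 0.052 -0.015 0 0 0 0.143 60; 0 0 0 0 0 0 60; 0 0 0 0 0 0 60")

```text
time_s: 5.9
eef_pos: [477.9, -158.1, 201.3]
ee_rot: [-0.0, 0.8, 0.6, -0.0]
force: [0.4, -0.3, -0.3]
grip_width: 0.605
grip_force: 0.0
```

Run:
```python
from h import *
s=sense();print(s["eef_pos"],R.from_quat(np.array(s["ee_rot"])[[1,2,3,0]]).as_matrix().round(3).tolist(),s["grip_width"],s["joints"].round(2))
b=capture("side")["pixels"][120:270,290:440]
cv2.imwrite("pics/c5.png",cv2.resize(b,None,fx=4,fy=4,interpolation=cv2.INTER_CUBIC))
```

```text
[ 477.91317161 -158.13539944  201.30045445] [[0.281, 0.96, -0.0], [0.96, -0.281, 0.0], [0.0, -0.0, -1.0]] 0.6053948908725576 [-0.55  0.31  1.63 -0.    1.2  -0.27]
```

View pics/c5.png

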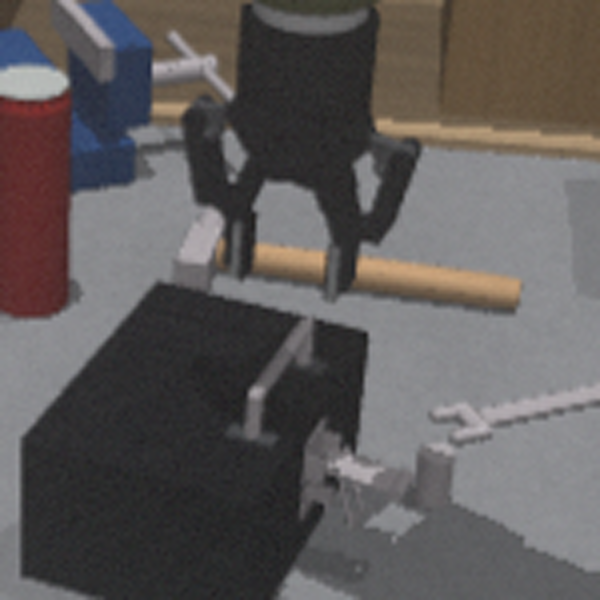

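Request:
drive_tool(commands="0 0 -0.22 0 0 0 60; 0 0 -0.22 0 0 0 60; 0 0 -0.22 0 0 0 60; 0 0 0 0 0 0 60; 0 0 0 0 0 0 0; 0 0 0 0 0 0 0; 0 0 0 0 0 0 0; 0 0 0 0 0 0 0; 0 0 0 0 0 0 0; 0 0 0 0 0 0 0", force=40)

```text
time_s: 6.78
eef_pos: [477.9, -158.3, 136.7]
ee_rot: [0.001, 0.799, 0.601, -0.0]
force: [-4.5, 0.1, 5.1]
grip_width: 0.099
grip_force: 39.1
```

Run:
```python
import numpy as np
P=lambda f:np.array([-125*np.cos(f)+80*np.sin(f),80*np.cos(f)+125*np.sin(f)])
for i in range(10):
    d=P(.15*(i+1))-P(.15*i); print(round(.15*(i+1),2),np.round([d[0]*.9605/200,-d[0]*.2783/200,d[1]/200],3))
```

```text
0.15 [ 0.064 -0.019  0.089]
0.3 [ 0.076 -0.022  0.078]
0.45 [ 0.087 -0.025  0.065]
0.6 [ 0.095 -0.028  0.051]
0.75 [ 0.101 -0.029  0.036]
0.9 [ 0.105 -0.03   0.02 ]
1.05 [ 0.107 -0.031  0.003]
1.2 [ 0.106 -0.031 -0.014]
1.35 [ 0.103 -0.03  -0.03 ]
1.5 [ 0.097 -0.028 -0.046]
```

Each line is half-steps of 0.075 rad, two rows each.

Request:
drive_tool(commands="0.064 -0.019 0.089 0 0 0 0; 0.064 -0.019 0.089 0 0 0 0; 0.076 -0.022 0.078 0 0 0 0; 0.076 -0.022 0.078 0 0 0 0; 0.087 -0.025 0.065 0 0 0 0; 0.087 -0.025 0.065 0 0 0 0; 0.095 -0.028 0.051 0 0 0 0; 0.095 -0.028 0.051 0 0 0 0; 0.101 -0.029 0.036 0 0 0 0; 0.101 -0.029 0.036 0 0 0 0; 0 0 0 0 0 0 0; 0 0 0 0 0 0 0")

```text
time_s: 7.78
eef_pos: [563.4, -183.1, 202.4]
ee_rot: [0.002, 0.799, 0.601, 0.001]
force: [-3.0, 0.9, 12.5]
grip_width: 0.097
grip_force: 40.7
```

Request:
drive_tool(commands="0.105 -0.03 0.02 0 0 0 0; 0.105 -0.03 0.02 0 0 0 0; 0.107 -0.031 0.003 0 0 0 0; 0.107 -0.031 0.003 0 0 0 0; 0.106 -0.031 -0.014 0 0 0 0; 0.106 -0.031 -0.014 0 0 0 0; 0.103 -0.03 -0.03 0 0 0 0; 0.103 -0.03 -0.03 0 0 0 0; 0.097 -0.028 -0.046 0 0 0 0; 0.097 -0.028 -0.046 0 0 0 0; 0 0 0 0 0 0 0; 0 0 0 0 0 0 0")

```text
time_s: 8.78
eef_pos: [667.0, -213.0, 187.0]
ee_rot: [0.002, 0.799, 0.601, 0.001]
force: [4.3, -1.2, 3.4]
grip_width: 0.101
grip_force: 41.8
```

Run:
```python
from h import *
b=capture("side")["pixels"][90:270,200:440]
cv2.imwrite("pics/c6.png",cv2.resize(b,None,fx=3,fy=3,interpolation=cv2.INTER_CUBIC))
```

```text
(no output)
```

View pics/c6.png

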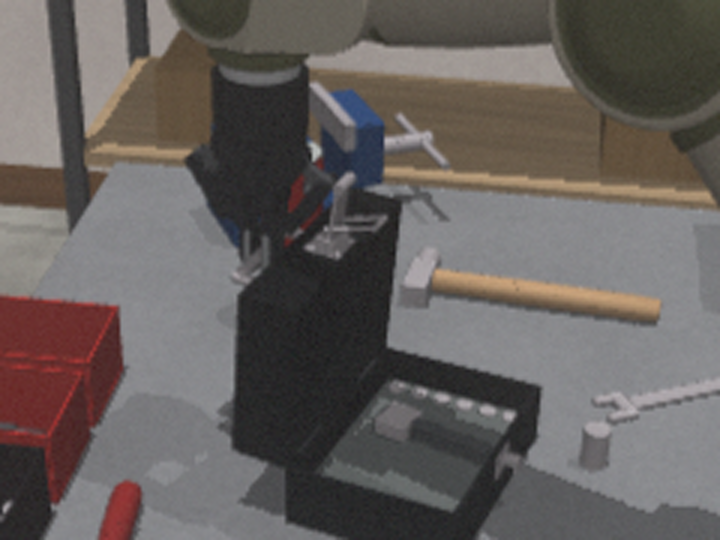

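The lid stands upright, with the latch lever on top of it at crop (340,190). The dresser lies in the case at crop (440,430). I'll release the handle, rise and back off.

Request:
drive_tool(commands="0 0 0 0 0 0 25; 0 0 0 0 0 0 25; 0 0 0 0 0 0 25; 0 0 0.2 0 0 0 25; 0 0 0.3 0 0 0 25; 0 0 0.3 0 0 0 25; 0 0 0.3 0 0 0 25; 0 0 0.2 0 0 0 25; 0 0 0 0 0 0 25")

```text
time_s: 9.58
eef_pos: [666.3, -213.0, 321.0]
ee_rot: [0.003, 0.799, 0.601, 0.002]
force: [-0.4, -0.2, 0.9]
grip_width: 0.248
grip_force: 0.0
```

Request:
drive_tool(commands="-0.176 0.152 0 0 0 -0.143 50; -0.176 0.152 0 0 0 -0.143 50; -0.176 0.152 0 0 0 -0.143 50; -0.176 0.152 0 0 0 -0.143 50; -0.176 0.152 0 0 0 -0.143 50; -0.176 0.152 0 0 0 -0.143 50; -0.176 0.152 0 0 0 -0.143 50; -0.176 0.152 0 0 0 -0.143 50; -0.176 0.152 0 0 0 -0.143 50; -0.176 0.152 0 0 0 -0.143 50; -0.176 0.152 0 0 0 -0.143 50; -0.176 0.152 0 0 0 -0.143 50; -0.176 0.152 0 0 0 -0.143 50; -0.176 0.152 0 0 0 -0.143 50; 0 0 0 0 0 0 50")

```text
time_s: 10.83
eef_pos: [417.0, 2.1, 315.4]
ee_rot: [-0.0, 0.99, -0.143, -0.001]
force: [-0.8, -0.8, 0.5]
grip_width: 0.503
grip_force: 0.0
```

Run:
```python
from h import *
s=sense();print(s["eef_pos"],R.from_quat(np.array(s["ee_rot"])[[1,2,3,0]]).as_matrix().round(3).tolist(),s["joints"].round(2))
T=capture("top");S=capture("side")
for n in "dresser dresser_mid dresser_head dresser_tail".split():
    for p in(T,S): print(n,[(np.round(b["position"],1).tolist(),round(b["confidence"],2),onz(p,b["position"],40).round(0).tolist()) for b in boxes_of(p,n)][:2])
z=lambda i:cv2.resize(i,None,fx=3.3,fy=3.3,interpolation=cv2.INTER_CUBIC)
cv2.imwrite("pics/c7.png",cv2.hconcat([z(T["pixels"][180:300,320:440]),z(S["pixels"][180:300,280:400])]))
```

```text
[416.99130982   2.10537743 315.37234468] [[0.959, -0.283, -0.001], [-0.283, -0.959, 0.001], [-0.001, -0.0, -1.0]] [-0.28  0.02  1.67  0.    1.45  1.58]
dresser [([397.2, 242.6], 0.8, [533.0, -203.0, 40.0])]
dresser [([340.7, 234.0], 0.93, [521.0, -183.0, 40.0]), ([310.7, 162.7], 0.72, [657.0, -564.0, 40.0])]
dresser_mid [([394.6, 246.2], 0.63, [525.0, -197.0, 40.0])]
dresser_mid [([342.5, 237.5], 0.88, [515.0, -168.0, 40.0]), ([302.1, 192.6], 0.58, [653.0, -373.0, 40.0])]
dresser_head [([396.4, 245.9], 0.85, [526.0, -201.0, 40.0])]
dresser_head [([395.4, 292.2], 0.63, [378.0, 22.0, 40.0]), ([341.2, 237.4], 0.54, [519.0, -168.0, 40.0])]
dresser_tail [([394.2, 243.5], 0.74, [531.0, -197.0, 40.0]), ([300.1, 327.3], 0.55, [351.0, 0.0, 40.0])]
dresser_tail [([343.5, 234.9], 0.79, [514.0, -180.0, 40.0]), ([305.6, 200.4], 0.44, [636.0, -332.0, 40.0])]
```

View pics/c7.png

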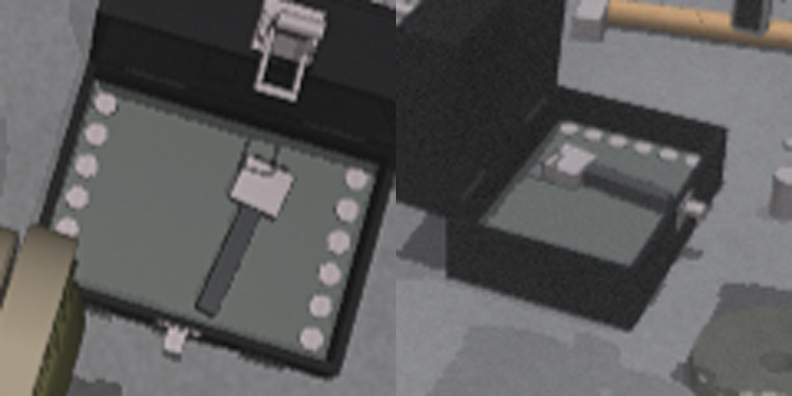

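Run:
```python
from h import *
T=capture("top")
t,j,h=[onz(T,(320+u/3.3,180+v/3.3),42) for u,v in((208,310),(256,206),(269,163))]
print(t,j,h,np.linalg.norm(h-t),np.linalg.norm(j-t),np.arctan2(*(h-t)[[1,0]]),np.arctan2(*(j-t)[[1,0]]))
```

```text
[ 465.4268512  -172.43236286   42.        ] [ 533.44783118 -203.50964851   42.        ] [ 561.87878481 -212.08495362   42.        ] 104.284723004947 74.78403172767919 -0.39004921783844326 -0.42855888634883355
```

Seen from above, the dresser's tail is at crop (208,310) and its head end at (269,163). That gives a length of 104 mm, against 105 mm stated. The latch's wire loop at crop (280,75) juts out over the case, so I'll push the lid further back first to clear the gripper body.

Request:
drive_tool(commands="0.268 -0.1935 0 0 0 0 0; 0.268 -0.1935 0 0 0 0 0; 0.268 -0.1935 0 0 0 0 0; 0.268 -0.1935 0 0 0 0 0; 0.268 -0.1935 0 0 0 0 0; 0.268 -0.1935 0 0 0 0 0; 0 0 -0.29 0 0 0 0; 0 0 -0.29 0 0 0 0; 0 0 -0.29 0 0 0 0; 0 0 -0.29 0 0 0 0; 0 0 0 0 0 0 0; 0.072 -0.021 0 0 0 0 0; 0.072 -0.021 0 0 0 0 0; 0.072 -0.021 0 0 0 0 0; 0.072 -0.021 0 0 0 0 0")

```text
time_s: 12.63
eef_pos: [609.8, -124.6, 201.6]
ee_rot: [0.0, 0.99, -0.141, 0.0]
force: [-2.8, -0.1, -0.3]
grip_width: 0.004
grip_force: 1.0
```

Request:
drive_tool(commands="0.072 -0.021 0 0 0 0 0; 0.072 -0.021 0 0 0 0 0; 0.072 -0.021 0 0 0 0 0; 0.072 -0.021 0 0 0 0 0; 0 0 0 0 0 0 0")

```text
time_s: 13.05
eef_pos: [639.0, -133.3, 200.9]
ee_rot: [0.0, 0.99, -0.141, 0.001]
force: [-0.4, 0.2, -0.1]
grip_width: 0.001
grip_force: 0.0
```

Request:
drive_tool(commands="-0.288 0.083 0 0 0 0 0; -0.288 0.083 0 0 0 0 20; -0.158 -0.198 0 0 0 -0.038 45; -0.158 -0.198 0 0 0 -0.038 45; -0.158 -0.198 0 0 0 -0.039 45; -0.158 -0.198 0 0 0 -0.039 45; 0 0 -0.3 0 0 0 45; 0 0 -0.3 0 0 0 45; 0 0 -0.2 0 0 0 45; 0 0 0 0 0 0 45; 0 0 0 0 0 0 45")

```text
time_s: 13.97
eef_pos: [517.4, -195.6, 120.6]
ee_rot: [0.0, 0.98, -0.2, 0.0]
force: [1.3, -0.6, 0.5]
grip_width: 0.447
grip_force: 0.0
```

Run:
```python
from h import *
s=sense();print(s["eef_pos"],R.from_quat(np.array(s["ee_rot"])[[1,2,3,0]]).as_matrix().round(3).tolist(),s["force"].round(1))
S=capture("side")
cv2.imwrite("pics/c8.png",cv2.resize(S["pixels"][120:280,240:440],None,fx=3.5,fy=3.5,interpolation=cv2.INTER_CUBIC))
```

```text
[ 517.43356874 -195.56474927  120.64060066] [[0.92, -0.393, 0.0], [-0.393, -0.92, -0.0], [0.0, 0.0, -1.0]] [ 1.3 -0.6  0.5]
```

View pics/c8.png

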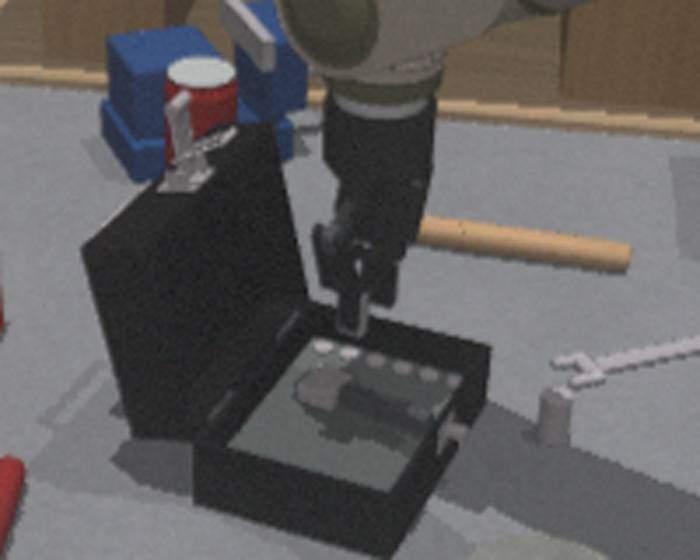

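The lid now leans back, well clear of the gripper. The gripper hangs over the dresser's handle near crop (355,300). I'll descend and grip.

Request:
drive_tool(commands="0 0 -0.25 0 0 0 45; 0 0 -0.25 0 0 0 45; 0 0 -0.15 0 0 0 45; 0 0 -0.1 0 0 0 45; 0 0 0 0 0 0 45; 0 0 0 0 0 0 0; 0 0 0 0 0 0 0; 0 0 0 0 0 0 0; 0 0 0 0 0 0 0; 0 0 0 0 0 0 0; 0 0 0 0 0 0 0", force=50)

```text
time_s: 14.93
eef_pos: [518.2, -196.0, 46.6]
ee_rot: [0.001, 0.98, -0.2, 0.002]
force: [-0.4, 2.0, 7.6]
grip_width: 0.149
grip_force: 51.8
```

Request:
drive_tool(commands="0 0 0.1 0 0 0 0; 0 0 0.2 0 0 0 0; 0 0 0.3 0 0 0 0; 0 0 0.3 0 0 0 0; 0 0 0.2 0 0 0 0; 0 0 0 0 0 0 0")

```text
time_s: 15.43
eef_pos: [518.8, -196.3, 160.0]
ee_rot: [0.002, 0.98, -0.2, 0.004]
force: [0.2, -0.8, -0.2]
grip_width: 0.147
grip_force: 50.7
```

Run:
```python
from h import *
s=sense();print(s["eef_pos"],s["force"].round(1),s["joints"].round(2),s["wrist_torque"].round(2))
S=capture("side")
cv2.imwrite("pics/c9.png",cv2.resize(S["pixels"][100:260,260:440],None,fx=3.5,fy=3.5,interpolation=cv2.INTER_CUBIC))
```

```text
[ 518.79420972 -196.32211645  159.96470244] [ 0.2 -0.8 -0.2] [-0.57  0.46  1.53 -0.    1.14  1.4 ] [-0.08 -0.06  0.02]
```

View pics/c9.png

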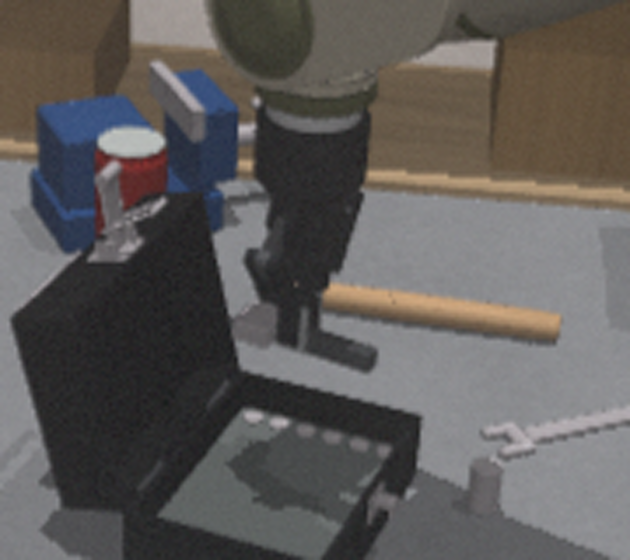

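The dresser is held level in the gripper, clear of the case. I'll carry it to the silver tray, centred at (569,180).

Request:
drive_tool(commands="0 0.2 0 0 0 0 0; 0 0.3 0 0 0 0.05 0; 0 0.33 0 0 0 0.05 0; 0 0.33 0 0 0 0.05 0; 0 0.33 0 0 0 0.05 0; 0 0.33 0 0 0 0.05 0; 0.092 0.33 0 0 0 0.05 0; 0.092 0.33 0 0 0 0.05 0; 0.092 0.33 0 0 0 0.05 0; 0.092 0.33 0 0 0 0.05 0; 0.092 0.33 0 0 0 0.05 0; 0.092 0.293 0 0 0 0.067 0; 0 0 -0.2 0 0 0 0; 0 0 -0.3 0 0 0 0; 0 0 -0.3 0 0 0 0; 0 0 0 0 0 0 0; 0 0 0 0 0 0 0")

```text
time_s: 16.9
eef_pos: [571.4, 180.7, 73.3]
ee_rot: [0.0, 1.0, 0.021, -0.002]
force: [0.3, 0.5, -1.0]
grip_width: 0.15
grip_force: 50.7
```

Run:
```python
from h import *
s=sense();print(s["eef_pos"],R.from_quat(np.array(s["ee_rot"])[[1,2,3,0]]).as_matrix().round(3).tolist(),s["force"].round(1),s["grip_width"])
S=capture("side")
cv2.imwrite("pics/c10.png",cv2.resize(S["pixels"][260:400,220:400],None,fx=4,fy=4,interpolation=cv2.INTER_CUBIC))
for a,b in((85,60),(85,-60),(-85,60),(-85,-60)):
  print(((proj(S,(569+a*.999-b*.04,180+b+a*.04,18))-[220,260])*4).round())
```

```text
[571.36687335 180.67839437  73.2926764 ] [[0.999, 0.042, -0.004], [0.042, -0.999, -0.001], [-0.004, 0.0, -1.0]] [ 0.3  0.5 -1. ] 0.1495077463357897
[128. 399.]
[173. 227.]
[475. 431.]
[489. 254.]
```

View pics/c10.png

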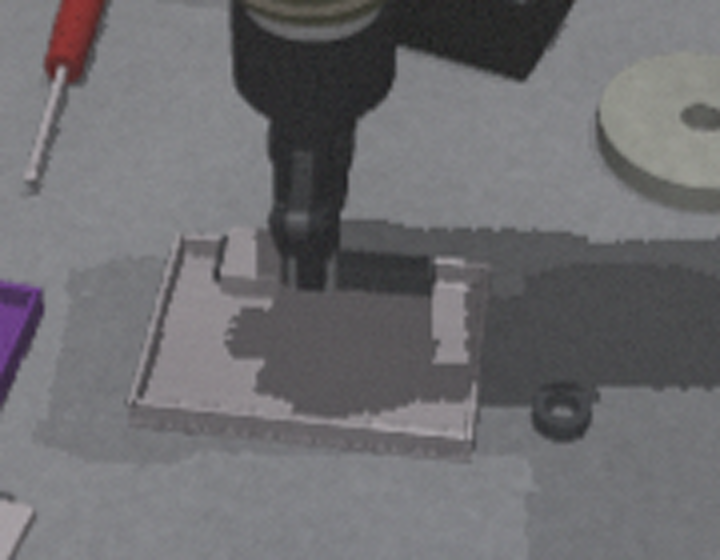

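The tray corners fit my measurement to about 3 px (10 crop px). The dresser hangs level above the tray's middle, so I'll lower it.

Request:
drive_tool(commands="0 0 -0.15 0 0 0 0; 0 0 -0.15 0 0 0 0; 0 0 -0.08 0 0 0 0; 0 0 -0.05 0 0 0 0; 0 0 -0.04 0 0 0 0; 0 0 -0.02 0 0 0 0; 0 0 0 0 0 0 0; 0 0 0 0 0 0 0")

```text
time_s: 17.62
eef_pos: [572.8, 180.9, 26.3]
ee_rot: [-0.0, 1.0, 0.021, 0.001]
force: [0.3, -0.5, -1.5]
grip_width: 0.148
grip_force: 50.7
```

Request:
drive_tool(commands="0 0 -0.01 0 0 0 0; 0 0 -0.01 0 0 0 0; 0 0 0 0 0 0 0; 0 0 0 0 0 0 0")

```text
time_s: 17.95
eef_pos: [572.8, 180.9, 24.6]
ee_rot: [-0.0, 1.0, 0.021, 0.0]
force: [-1.7, 0.2, 5.4]
grip_width: 0.145
grip_force: 51.6
```

Contact with the tray floor (5 N). I'll release and withdraw.

Request:
drive_tool(commands="0 0 0 0 0 0 30; 0 0 0 0 0 0 30; 0 0 0 0 0 0 30; 0 0 0 0 0 0 30; 0 0 0.1 0 0 0 30; 0 0 0.3 0 0 0 30; 0 0 0.3 0 0 0 30; 0 0 0.3 0 0 0 30; 0 0 0.3 0 0 0 30; -0.3 -0.3 0 0 0 0 30; -0.3 -0.3 0 0 0 0 30; -0.3 -0.3 0 0 0 0 30; -0.3 -0.3 0 0 0 0 30; -0.3 -0.3 0 0 0 0 30; 0 0 0 0 0 0 30; 0 0 0 0 0 0 30")

```text
time_s: 19.28
eef_pos: [424.7, 32.6, 154.7]
ee_rot: [0.0, 1.0, 0.019, 0.001]
force: [0.1, 0.8, 0.1]
grip_width: 0.299
grip_force: 0.0
```

Run:
```python
from h import *
T=capture("top");S=capture("side")
for p in(T,S): print([(b["position"],b["confidence"],onz(p,b["position"],16).round()) for b in boxes_of(p,"dresser")][:2])
z=lambda i,f:cv2.resize(i,None,fx=f,fy=f,interpolation=cv2.INTER_CUBIC)
cv2.imwrite("pics/c11.png",cv2.hconcat([z(T["pixels"][160:300,160:300],2.8),z(S["pixels"][230:400,230:400],392/170)]))
```

```text
[([223.9, 215.1], 0.94, array([591., 176.,  16.])), ([416.1, 162.6], 0.34, array([ 719., -250.,   16.]))]
[([290.1, 343.2], 0.63, array([586., 187.,  16.])), ([426.6, 221.5], 0.31, array([ 294., -318.,   16.]))]
```

View pics/c11.png

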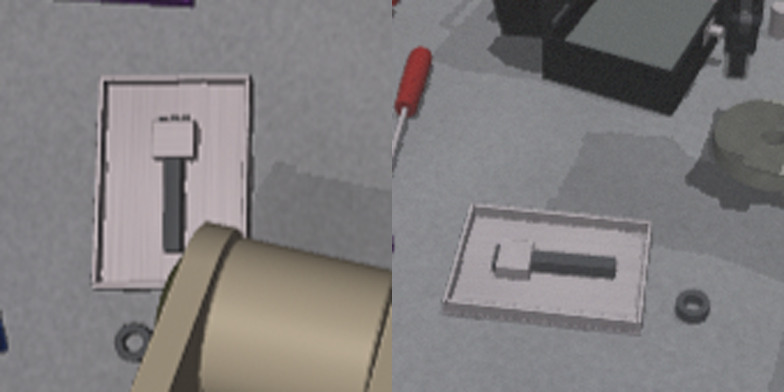

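The dresser lies flat and well inside the steel tray, released. Its head is at crop (175,138) in the top view and its tail at (173,250). The gripper is clear, so I'll hand in.

```bash
python3 -c "
from rig import finish_job
print(finish_job())"
```

```text
the job is handed in; nothing more can be done
None
```

The job is handed in at about 19 s of 72: the latch is flipped open, the lid leans back, and the dresser lies flat in the steel tray, released; no verdict came back, and I viewed 11 pictures against the limit of 10.

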